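Free two screwdrivers from a barred tool rack

ROBOT

A 7-joint arm with a two-finger parallel gripper is mounted at the origin on a cart in front of the work surface, level with it; the furniture and walls round the work are solid. World frame = base frame: x ahead of the robot, y to its left, z up, the work surface at z = 0. Lengths are in m, angles in rad, forces in N, time in s.
With the tool pointing down it reaches from about 0.4 to 0.9 m from the base axis. Payload 5.5 kg.
Tool frame: the origin (TCP) lies midway between the tips of the shut fingers; the grasp point (between the pads) lies 19 mm behind it; z points along the fingers, y is the direction in which the jaws open and shut (so a half turn about z gives the same grasp; the last joint's range is limited). The gripper opens to 92 mm and grips with 3 to 60 N. Pads are 19 mm wide; open, the fingers measure 130 mm over their backs; the gripper's body (75 mm by 190 mm) begins 47 mm behind the grasp point.
Start: joints at [-0.995, 0.501, -0.427, 1.55, 0.221, 1.138, -0.21], TCP at [0.2, 0.618, 0.227] pointing down, gripper open.
Joint ranges: [-2.88, 2.88], [-0.31, 2.03], [-1.54, 1.56], [0.2, 2.42], [-1.41, 4.55], [0.19, 2.02], [-2.57, 2.57]. Speed limits (rad/s): [2.57, 2.57, 3.14, 3.14, 3.14, 3.14, 3.14].

INTERFACE

Orientations are given as a unit quaternion [w, x, y, z].
In Python, from station import ctrl, cams gives the robot as it stands.
- The arm moves only by the tool carry_out, never from a script. Its arguments are lists of equal length, an entry for each row: "linear": the shift along the world's x, y, z in mm, a list of three; "yaw": the turn about the world's z in degrees. In form: {"linear": [[x, y, z], ...], "yaw": [yaw, ...]}. A call has 1 to 20 rows; each row is the pose to reach, as a shift and turn from the pose commanded when the call began; what a row does not reach only later rows make up. A row lasts 1/8 s, in which the tool goes at most 62.5 mm and 10.7 degrees, less where a joint would pass 70% of its speed; a pose out of reach is approached as far as the arm can. A call with a gripper value outside its range is refused whole. "jaw" is the opening, from 0 (shut) to 1 (fully open), set as the call begins (left out, the last holds). The fingers move at their own pace and stop on an object; "grip_force" is the grip in N (left out, the last holds). Time passes only in rows, so rows that repeat a pose let the fingers close. It gives the time, the measured TCP pose, the force and the opening at its end, in the units of the state.
- ctrl.state(): the state, without advancing time (a new reading comes with each control period).
- cams.read_camera(name): name is "side" or "top" or "wrist"; returns (picture, depth): 480x640x3 uint8, red, green, blue; 480x640 float32, m along the optical axis (not along the pixel's ray), 0 where there is no reading.
- cams.get_calibration(name): a dict with "K" (3x3 intrinsics, pixels), "k1" (the pictures are not rectified: a ray, as slopes to the right and down, at radius r is drawn at 1 + k1 r^2 times it, then the intrinsics apply), "pose" (4x4, takes a point from camera to world coordinates). Camera axes: x right, y up, looking along -z (the intrinsics and any distortion apply to the point x, -y, -z); pixel columns grow to the right and rows downward; lengths in m; the calibration is good to about 2 mm. A picture is of the moment at which its call begins: read the wrist's pose just before it. get_calibration takes no time and is no camera call; for the wrist camera it gives the pose at the moment of the call.
- ctrl.sign_off(): hands the job in, once; it reports no verdict.
Trained networks look in the newest picture that a camera, given by its name, has taken for a name from the list of things; names that differ only in an ending like _2 or _b are one class to them, and where a whole thing is asked for, a point or a joint stands for the part that bears it (a point fixed in the world has none). Each returns a list of dicts, best first, with "score" (0 to 1); they miss things now and then, are a little off and sometimes report something else, mostly with a low value. They report only what shows in the picture. A call takes as long as a camera call.
- cams.spot_in(thing, camera): "rect" ([centre column, centre row, width, height] in pixels, round what is visible of it).
- cams.silhouettes(thing, camera): "region" (480x640 bool, what is visible of it) and "rect" ([centre column, centre row, width, height] in pixels, round what is visible of it).
The state is a dict: "time": time; "joint_positions": joint angles; "joint_vel": joint speeds; "joint_efforts": joint torques, N m; "ee_pos": TCP position; "ee_rot": TCP orientation; "force": force on the tool from outside, world axes, zero at the start; "torque": the same for the moment, N m; "width": finger opening in m.
Only numpy, scipy, OpenCV 4.12 (cv2) and the standard library are available. Lean on these libraries where they do the work, as an engineer would, in place of code of your own. Each camera call takes 0.05 s, during which the arm holds its last target.

TASK

The three screwdrivers in the sloping rack are locked in by a brass bar. Lift the bar by its red grip out of its two open brackets without upsetting the screwdrivers and lay it on the green mat, then take out the blue and the red screwdriver and lay them flat on the mat too. Leave the yellow screwdriver in its notches, and do not disturb the white tin on the rack's shelf or the red air blower.

Things in the scene. Friction and masses are not known exactly. Their poses are not given: they have to be found in the camera images.
- rack: grey rack, 165 mm deep (x), 206 wide (y), fixed; place and yaw vary. Origin: centre of base on bench; -x its front, z up. Its plate slopes up to the back at 25 degrees. Three screwdrivers lie in two notched rails (67 mm apart), at y -45, 0, +45 mm in any order, handles up-slope, handle undersides 22 mm clear of the plate so fingers can straddle them square to the slope. The bar crosses 3 mm above them
- shelf_edge (a point): middle of the lower front edge of the wooden shelf, fixed over the back of the rack, 216 mm wide, 86 mm deep, 196 mm over the bench. It overhangs so that a gripper cannot come straight down on the handles: come from the front, square to the slope (25 degrees from vertical). Axes: the rack's
- bar_grip (a point): retaining bar, loose, 60 to 130 g: brass strip 210 mm long (y), 16 wide, 10 thick, with a red grip block on its middle, 12 mm thick (x), 44 long (y), 30 tall (z). Point: centre of the red block, 15 mm above the strip's top face, 25 mm above its underside. Axes: y along the bar, z from strip to block (in the rack: square to the slope, outward, the way to lift it)
- bar_seat (a point): fixed point of the rack: where the centre of the brass strip lies when the bar is seated. The steel brackets stand 93 mm to each side; their slots, 18.5 mm wide and 18 mm deep, open square to the slope, so the strip must rise 18 mm along its z to be clear. Axes: the rack's
- blue_grip (a point): blue screwdriver, 108 mm long, 18 g: knurled blue handle 44 mm long, 10 mm across, then a 4 mm steel shaft. Point: on the handle's axis at the balance point, 29 mm from the handle's free end. Axes: y along it towards the handle's end, z square to the face it rests on (in the rack: square to the slope, outward), x across. To be taken out
- red_grip (a point): red screwdriver, 108 mm long, 18 g: knurled red handle 44 mm long, 10 mm across, then a 4 mm steel shaft. Point: on the handle's axis at the balance point, 29 mm from the handle's free end. Axes: y along it towards the handle's end, z square to the face it rests on (in the rack: square to the slope, outward), x across. To be taken out
- yellow_grip (a point): yellow screwdriver like the others but 115 mm long, this point 33 mm from its handle's free end; same axes. Stays in the rack
- mat_top (a point): centre of the top face of the flat green mat with a white border line, 220 mm (x) by 240 mm (y), 3 mm thick, stuck to the bench, to the right of the rack. Axes: those of the mat, z up
- tin: round white tin, 50 mm across, 21 mm high, loose on the rack's shelf. Origin: centre of its underside. Leave alone
- air_blower: red rubber air blower, 55 mm across, 101 mm high, standing loose on the bench behind the mat. Origin: centre of its underside. Leave alone

How it is judged:
By the outcome, as a careful person would: the job done as asked, in the order asked, and still so for the second after the job is handed in, with the robot touching nothing.
It also fails if it takes over 72 s, if anything falls off the work surface, if the arm or the gripper's body presses on something with over 40 N, if the wrist force passes 120 N, or if a joint passes its speed limit or range.

## Working session

There is one attempt and no reset: what is moved stays moved. The work goes in short steps, Python scripts to look and compute and a tool call to move; the robot and the scene stay as the last step left them, time stands still between calls to the robot, and variables do not carry over. Pictures are saved under pics/ and viewed, and the job is handed in when it is done.

Besides the shell and the picture viewer there is one more tool, called after "Emit:" by a JSON object that holds its "api" and its "payload". carry_out: Moves the arm, as the interface text tells. Its arguments: {"type":"object","properties":{"linear":{"type":"array","items":{"type":"array","items":{"type":"number"}}},"yaw":{"type":"array","items":{"type":"number"}},"jaw":{"type":"number"},"grip_force":{"type":"number"}},"required":["linear","yaw"]}

```bash
ls; mkdir -p pics; cat > h.py <<'E'
from station import ctrl, cams
import numpy as np, cv2
from scipy.spatial.transform import Rotation as R
def unproj(cal,u,v,d):
    K=np.array(cal["K"]);k1=cal["k1"];P=np.array(cal["pose"])
    x=(np.asarray(u,float)-K[0,2])/K[0,0];y=(np.asarray(v,float)-K[1,2])/K[1,1]
    sx,sy=x.copy(),y.copy()
    for _ in range(20):
        f=1+k1*(sx**2+sy**2);sx,sy=x/f,y/f
    p=np.stack([sx*d,-sy*d,-d*np.ones_like(sx)],-1)
    return p@P[:3,:3].T+P[:3,3]
def proj(cal,p):
    K=np.array(cal["K"]);k1=cal["k1"];P=np.array(cal["pose"])
    q=(np.atleast_2d(p)-P[:3,3])@P[:3,:3]
    x=q[:,0]/-q[:,2];y=-q[:,1]/-q[:,2];f=1+k1*(x*x+y*y)
    return np.stack([K[0,0]*x*f+K[0,2],K[1,1]*y*f+K[1,2]],-1)
def shot(n,tag):
    cal=cams.get_calibration(n);im,d=cams.read_camera(n)
    cv2.imwrite(f"pics/{tag}.png",im[:,:,::-1]);np.savez(f"pics/{tag}.npz",im=im,d=d,K=cal["K"],k1=cal["k1"],pose=cal["pose"])
    return cal,im,d
def load(tag):
    z=np.load(f"pics/{tag}.npz");return dict(K=z["K"],k1=float(z["k1"]),pose=z["pose"]),z["im"],z["d"]
E
python3 - <<'E'
from h import *
for n in ["side","top","wrist"]:
    cal,im,d=shot(n,n+"0"); print(n,np.round(cal["pose"],3).tolist(),cal["K"][0][0],cal["k1"])
    if n!="wrist":
        for t in ["rack","shelf_edge","bar_grip","bar_seat","blue_grip","red_grip","yellow_grip","mat_top","tin","air_blower"]:
            try: r=cams.spot_in(t,n)
            except Exception as e: r=str(e); print(t,r);continue
            print(t,[(np.round(a["rect"]).tolist(),round(a["score"],2)) for a in r[:2]])
s=ctrl.state();print(s)
E
```

```text
pics
side [[0.842, 0.204, -0.499, 0.147], [-0.539, 0.357, -0.763, -0.806], [0.022, 0.912, 0.41, 0.525], [0.0, 0.0, 0.0, 1.0]] 516.3102042143744 -0.11416452222681069
rack [([271.0, 235.0, 113.0, 132.0], 0.8)]
shelf_edge []
bar_grip [([254.0, 240.0, 38.0, 42.0], 0.61)]
bar_seat [([270.0, 232.0, 116.0, 132.0], 0.57)]
blue_grip [([250.0, 244.0, 42.0, 33.0], 0.68)]
red_grip []
yellow_grip []
mat_top [([296.0, 376.0, 178.0, 122.0], 0.63)]
tin [([277.0, 172.0, 24.0, 11.0], 0.63)]
air_blower [([434.0, 317.0, 31.0, 55.0], 0.9), ([258.0, 238.0, 22.0, 18.0], 0.64)]
top [[0.027, 0.997, -0.076, 0.541], [-0.999, 0.029, 0.025, -0.074], [0.027, 0.075, 0.997, 1.023], [0.0, 0.0, 0.0, 1.0]] 501.94066625792306 -0.02917633964781245
rack [([222.0, 236.0, 136.0, 115.0], 0.79)]
shelf_edge [([225.0, 232.0, 141.0, 122.0], 0.78)]
bar_grip [([229.0, 252.0, 105.0, 23.0], 0.58), ([389.0, 306.0, 133.0, 126.0], 0.26)]
bar_seat [([224.0, 236.0, 142.0, 124.0], 0.72)]
blue_grip [([230.0, 240.0, 6.0, 15.0], 0.64)]
red_grip [([424.0, 183.0, 28.0, 29.0], 0.7), ([209.0, 250.0, 5.0, 28.0], 0.67)]
yellow_grip [([207.0, 238.
[... 419 characters left out ...]
tions': array([-0.99484036,  0.50088986, -0.42698216,  1.55040391,  0.22081379,
        1.13829619, -0.21030058]), 'joint_vel': array([ 6.69982210e-05, -1.11553106e-04,  8.31226572e-04,  1.23882926e-03,
       -1.74982027e-04,  4.97597338e-05, -5.44079590e-04]), 'joint_efforts': array([ 3.54231963e-05, -5.66452897e+01, -5.81039876e+00, -2.79503882e+01,
       -6.66447706e-02,  2.09031446e-02,  3.30709634e-05]), 'ee_pos': array([0.1999729 , 0.61847576, 0.22673183]), 'ee_rot': array([-4.35932777e-06,  1.55731851e-01,  9.87799368e-01,  1.40021189e-05]), 'force': array([ 0.20045808, -0.27574024, -0.28260154]), 'torque': array([-0.01579036, -0.02544792,  0.00500663]), 'width': 0.0918318372634974}
```

```bash
python3 - <<'E'
from h import *
for t,b in [("side0",(170,130,500,470)),("top0",(130,150,480,390))]:
    im=cv2.imread(f"pics/{t}.png")[b[1]:b[3],b[0]:b[2]]
    s=min(800/im.shape[1],600/im.shape[0]);im=cv2.resize(im,None,fx=s,fy=s,interpolation=cv2.INTER_CUBIC);print(s,im.shape);cv2.imwrite(f"pics/{t}c.png",im)
E
```

```text
1.7647058823529411 (600, 582, 3)
2.2857142857142856 (549, 800, 3)
```

View pics/side0.png

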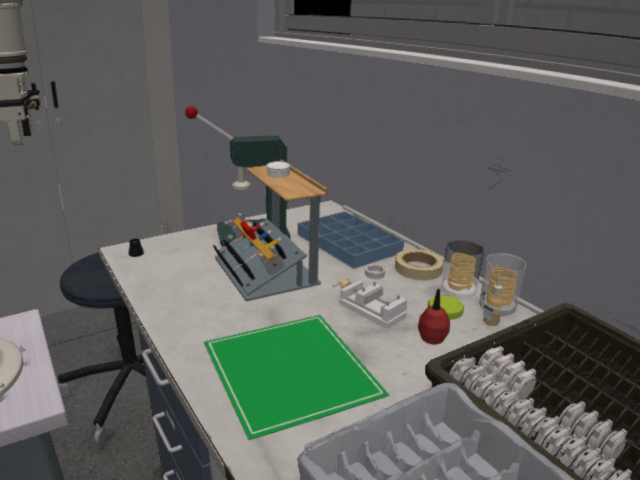

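View pics/side0c.png

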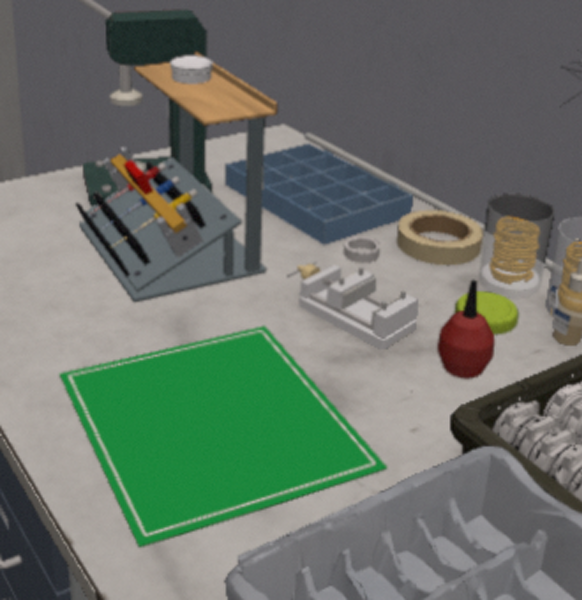

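View pics/top0c.png

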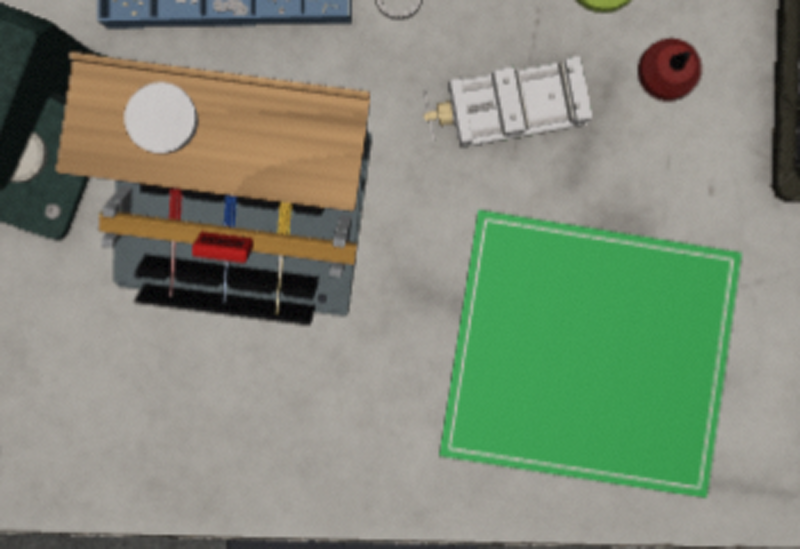

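```bash
python3 - <<'E'
from h import *
cal,im,d=load("top0")
s=2.2857
for n,(a,b) in dict(shelfFL=(60,170),shelfFR=(350,205),shelfBR=(365,95),tin=(160,118),redblk=(222,240),redL=(197,245),redR=(250,250),barL=(110,224),barR=(345,253),redh=(175,205),blueh=(230,210),yelh=(285,218),plate=(328,300),mat=(590,353),mTL=(480,212),mTR=(740,253),mBL=(442,456),mBR=(706,495),rackBL=(116,284),rackBR=(348,313)).items():
    u=130+a/s;v=150+b/s
    dd=d[int(v)-1:int(v)+2,int(u)-1:int(u)+2]; print(n,round(u,1),round(v,1),np.round(unproj(cal,u,v,np.median(dd)),4),round(np.ptp(dd),3))
# point cloud map
vv,uu=np.mgrid[0:480,0:640]
P=unproj(cal,uu,vv,d)
np.save("pics/P.npy",P)
hs=cv2.cvtColor(im,cv2.COLOR_RGB2HSV)
g=(hs[...,0]>45)&(hs[...,0]<80)&(hs[...,1]>150)&(vv>230)&(uu>300)
r=cv2.minAreaRect(P[g][:,:2].astype(np.float32)*1000);print("mat",r,np.median(P[g][:,2]))
sh=(abs(P[...,2]-.205)<.015)&(uu<300)&(uu>140)&(d>0)
print("shelf",cv2.minAreaRect(P[sh][:,:2].astype(np.float32)*1000),np.median(P[sh][:,2]))
E
```

```text
shelfFL 156.3 224.4 [0.6114 0.1782 0.2028] 0.004
shelfFR 283.1 239.7 [ 0.5923 -0.0294  0.2022] 0.005
shelfBR 289.7 191.6 [ 0.6706 -0.038   0.2115] 0.003
tin 200.0 201.6 [0.6483 0.1044 0.2218] 0.005
redblk 227.1 255.0 [0.5675 0.0764 0.1074] 0.013
redL 216.2 257.2 [0.5628 0.0944 0.1167] 0.005
redR 239.4 259.4 [0.5602 0.0539 0.1074] 0.073
barL 178.1 248.0 [0.5784 0.1705 0.0894] 0.005
barR 280.9 260.7 [ 0.5603 -0.0205  0.0906] 0.005
redh 206.6 239.7 [0.5955 0.1192 0.0866] 0.007
blueh 230.6 241.9 [0.5927 0.0743 0.0868] 0.005
yelh 254.7 245.4 [0.5875 0.0296 0.0854] 0.007
plate 273.5 281.3 [ 0.5206 -0.0032  0.0223] 0.007
mat 388.1 304.4 [ 0.4795 -0.2349  0.0038] 0.006
mTL 340.0 242.8 [ 0.6019 -0.1344  0.0026] 0.009
mTR 453.8 260.7 [ 0.5717 -0.3689  0.0019] 0.009
mBL 323.4 349.5 [ 0.3862 -0.1063  0.0016] 0.007
mBR 438.9 366.6 [ 0.3571 -0.3406  0.0019] 0.003
rackBL 180.8 274.3 [0.5292 0.1842 0.0076] 0.023
rackBR 282.3 286.9 [ 0.5092 -0.0198  0.0023] 0.025
mat ((483.31646728515625, -210.94952392578125), (285.7486267089844, 215.09620666503906), 82.41087341308594) 0.0034040580073068094
shelf ((787.4404296875, 94.49827575683594), (271.793212890625, 394.8264465332031), 89.35566711425781) 0.20243803404676824
```

View pics/top0.png

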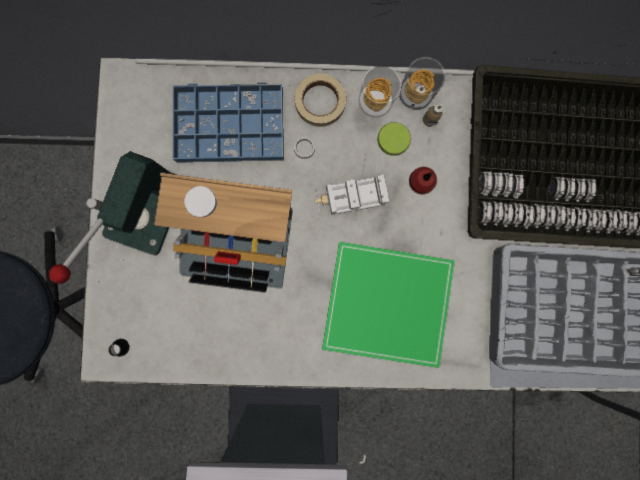

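```bash
python3 - <<'E'
from h import *
cal,im,d=load("top0");P=np.load("pics/P.npy")
z=np.where(d>0,P[...,2],np.nan)
m=(z>0.05)&(P[...,1]>0.17)
# heights grid 4cm
for x0 in np.arange(0.2,0.9,.04):
    row=[]
    for y0 in np.arange(0.7,-0.42,-.04):
        k=(P[...,0]>=x0)&(P[...,0]<x0+.04)&(P[...,1]<=y0)&(P[...,1]>y0-.04)&(d>0)
        row.append("%4d"%(1000*np.max(P[k][:,2])) if k.any() else "   .")
    print("%.2f"%x0," ".join(row))
cal,im,d=load("side0")
for u,v in [(191,112),(215,127),(240,184),(257,150),(434,330)]:
    print(u,v,unproj(cal,u,v,np.median(d[v-1:v+2,u-1:u+2])))
E
```

```text
0.20 -272    .    .    .    .    .    .    .    .    .    .    .    .    .    .    .    .    .    .    .    .    .    .    .    .    .    .    .
0.24 -244 -246    .    .    .    .    .    .    .    .    .    .    .    .    .    .    .    .    .    .    .    .    .    .    .    .    .    .
0.28 -242 -243 -246    .    .    .    .    .    2    2    3    2    2    3    4    3    4    3    4    4    2    3    4    5    3    4    4    4
0.32 -239 -242 -244    .    .    .    .   -3    4    4    4    4    6    4    6    6    5    5    5    6    4    4    5    5    4    5    4    5
0.36 -240 -242 -242 -250    .    .    .   -5    5   37   39    5    5    4    4    5    4    5    5    6    7    9    8    8    8    9    7    5
0.40 -240 -239 -244 -254    .    .    .    .    4    5    6    6    5    5    5    5    4    5    4    5    9    7    8    9    8    8    8    4
0.44 -241 -241 -243    .    .    .    .    .    5    5    5    5    5    4    5    4    5    6    4    5    7    8    8    8    8    9   10    4
0.48 -242 -242 -246    .    .    .    .    .    5    5  325    6    5   51   51   52 
[... 1027 characters left out ...]
17   17    6    5   20   22   19    5    6   59
0.80    .    .    .    .    .    .    .    .    4    4    4    5   36   35   35   34   34   36   18   16    5    5   21   20   20    5    5   60
0.84    .    .    .    .    .    .    .   -4    4    5    5    5   38   34   33   34   35   35   28   30   29  102  101  103   20   98    5   61
0.88    .    .    .    .    .    .    .    .    6    5    5    5   38   38   35   37   38   37   29    5   29  104   78  102  102  103    6   60
191 112 [0.52481308 0.26274132 0.31748168]
215 127 [0.57489304 0.25485958 0.28118523]
240 184 [0.63194963 0.25829324 0.13926641]
257 150 [0.64854655 0.19848308 0.23284895]
434 330 [ 0.71267796 -0.31600181  0.03726448]
```

Emit:
{"api": "carry_out", "payload": {"linear": [[40, -60, 10], [80, -120, 20], [110, -180, 20], [135, -240, 20], [155, -300, 20], [175, -360, 20], [190, -420, 20], [200, -480, 20], [210, -520, 20], [215, -543, 20], [215, -543, 20], [215, -543, 20]], "yaw": [2, 4, 6, 8, 10, 12, 12.6, 12.6, 12.6, 12.6, 12.6, 12.6], "jaw": 0.75}}

```text
time: 2.65
ee_pos: [0.4149, 0.0765, 0.2469]
ee_rot: [0.0, 0.046, 0.999, 0.0]
force: [-0.6, 0.5, 0.0]
width: 0.0688
```

```bash
python3 - <<'E'
from h import *
s=ctrl.state();print(s["time"],s["ee_pos"],R.from_quat(np.roll(s["ee_rot"],-1)).as_matrix().round(3).tolist(),s["force"])
cal,im,d=shot("wrist","w1");print(np.round(cal["pose"],3))
P=np.load("pics/P.npy");
k=(P[...,1]>0.16)&(P[...,1]<.30)&(P[...,2]>.08)&(P[...,0]<.61)&(P[...,0]>.4)
q=P[k]; 
for x0 in np.arange(.5,.61,.01):
    w=q[(q[:,0]>=x0)&(q[:,0]<x0+.01)]
    if len(w): print(x0.round(2),len(w),"ymin %.3f"%w[:,1].min(), [(round(a[1],3),round(a[2],3)) for a in w[np.argsort(w[:,1])][:8]])
E
```

```text
2.65 [0.41488515 0.07647159 0.24688241] [[-0.996, 0.092, 0.0], [0.092, 0.996, 0.001], [-0.0, 0.001, -1.0]] [-0.62213036  0.48392173  0.01964884]
[[ 0.092 -0.957 -0.276  0.34 ]
 [ 0.996  0.089  0.024  0.083]
 [ 0.002 -0.277  0.961  0.405]
 [ 0.     0.     0.     1.   ]]
0.51 31 ymin 0.267 [(np.float64(0.267), np.float64(0.315)), (np.float64(0.268), np.float64(0.318)), (np.float64(0.268), np.float64(0.315)), (np.float64(0.27), np.float64(0.318)), (np.float64(0.27), np.float64(0.318)), (np.float64(0.27), np.float64(0.312)), (np.float64(0.27), np.float64(0.315)), (np.float64(0.27), np.float64(0.319))]
0.52 153 ymin 0.262 [(np.float64(0.262), np.float64(0.321)), (np.float64(0.262), np.float64(0.318)), (np.float64(0.262), np.float64(0.314)), (np.float64(0.263), np.float64(0.316)), (np.float64(0.263), np.float64(0.314)), (np.float64(0.263), np.float64(0.316)), (np.float64(0.263), np.float64(0.312)), (np.float64(0.263), np.float64(0.318))]
0.53 143 ymin 0.262 [(np.float64(0.262), np.float64(0.319)), (np.float64(0.262), np.float64(0.315)), (np.float64(0.262), np.float64(0.314)), (np.float64(0
[... 1849 characters left out ...]
4(0.163), np.float64(0.09))]
0.59 139 ymin 0.164 [(np.float64(0.164), np.float64(0.083)), (np.float64(0.164), np.float64(0.081)), (np.float64(0.165), np.float64(0.094)), (np.float64(0.165), np.float64(0.087)), (np.float64(0.165), np.float64(0.08)), (np.float64(0.165), np.float64(0.087)), (np.float64(0.165), np.float64(0.087)), (np.float64(0.165), np.float64(0.085))]
0.6 266 ymin 0.160 [(np.float64(0.16), np.float64(0.204)), (np.float64(0.162), np.float64(0.205)), (np.float64(0.164), np.float64(0.201)), (np.float64(0.166), np.float64(0.2)), (np.float64(0.168), np.float64(0.2)), (np.float64(0.17), np.float64(0.199)), (np.float64(0.17), np.float64(0.081)), (np.float64(0.17), np.float64(0.203))]
```

View pics/w1.png

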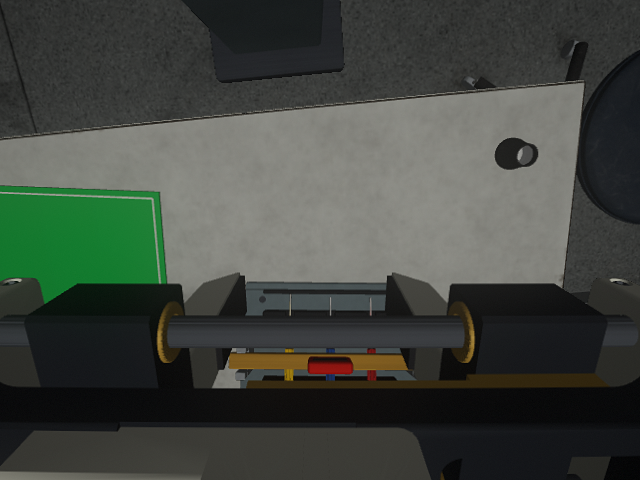

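```bash
python3 - <<'E'
from h import *
cal,im,d=load("w1")
c=im[270:390,210:440];c=cv2.resize(c,None,fx=3.45,fy=3.45,interpolation=cv2.INTER_CUBIC);cv2.imwrite("pics/w1c.png",c[:,:,::-1]);print(c.shape)
for n,(u,v) in dict(barL=(240,357),barR=(402,367),barRf=(400,371),blkTL=(311,360),blkTR=(350,362),redh=(372,352),redh2=(371,377),blueh=(331,350),yelh=(290,351),ysh=(291,300),bsh=(331,302),rsh=(371,302)).items():
    dd=d[v-1:v+2,u-1:u+2];print(n,np.round(unproj(cal,u,v,np.median(dd)),4),round(float(np.ptp(dd)),3))
E
```

```text
(414, 794, 3)
barL [ 0.5551 -0.0157  0.0878] 0.002
barR [0.58  0.152 0.092] 0.002
barRf [0.6118 0.1572 0.0574] 0.003
blkTL [0.55   0.0596 0.1097] 0.011
blkTR [0.5529 0.0972 0.1137] 0.007
redh [0.5707 0.1237 0.0751] 0.01
redh2 [0.5942 0.1199 0.0857] 0.003
blueh [0.5649 0.0796 0.0738] 0.002
yelh [0.5619 0.0352 0.0741] 0.009
ysh [0.5258 0.0371 0.0244] 0.028
bsh [0.5323 0.0844 0.0253] 0.029
rsh [0.5251 0.129  0.0477] 0.027
```

View pics/w1c.png

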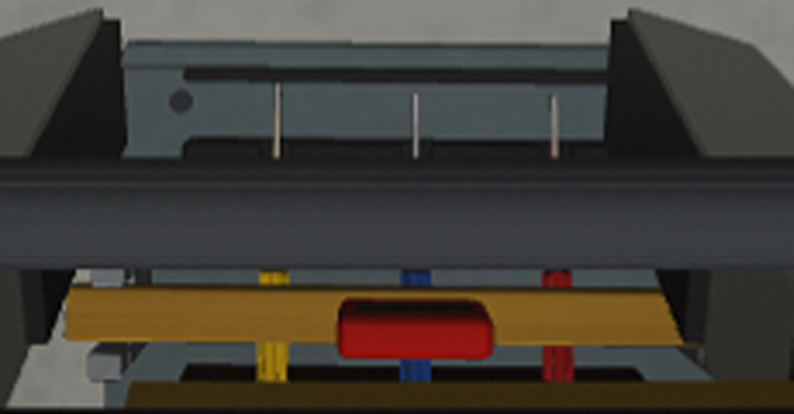

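```bash
python3 - <<'E'
from h import *
for t,(r0,r1,c0,c1) in dict(top0=(240,268,165,300),w1=(345,378,215,425)).items():
    cal,im,d=load(t);vv,uu=np.mgrid[0:480,0:640];P=unproj(cal,uu,vv,d)
    hs=cv2.cvtColor(im,cv2.COLOR_RGB2HSV);box=(vv>=r0)&(vv<r1)&(uu>=c0)&(uu<c1)
    b=box&(hs[...,0]>10)&(hs[...,0]<24)&(hs[...,1]>110)&(hs[...,2]>60)&(P[...,2]>.075)&(P[...,2]<.11)
    r=box&((hs[...,0]<5)|(hs[...,0]>174))&(hs[...,1]>140)&(P[...,2]>.095)&(P[...,2]<.13)
    q=P[b]; print(t,b.sum(),r.sum())
    A=np.c_[q[:,1],np.ones(len(q))];c,*_=np.linalg.lstsq(A,q[:,0],rcond=None);print(" dx/dy",c[0],"yaw",-np.degrees(np.arctan(c[0])),"x at y=.0765",c[0]*.0765+c[1],"z",np.median(q[:,2]), "yrange",np.percentile(q[:,1],[0.5,99.5]))
    C=np.linalg.lstsq(np.c_[q[:,:2],np.ones(len(q))],q[:,2],rcond=None)[0];print(" plane slopes",C)
    rx=q[:,0]-c[0]*q[:,1]-c[1];print(" x spread",np.percentile(rx,[2,98])*1000)
    q=P[r];print(" red x",np.percentile(q[:,0],[3,50,97]),"y",np.percentile(q[:,1],[1,50,99]),"z",np.percentile(q[:,2],[3,50,97]))
    m=im.copy();m[b]=[0,255,0];m[r]=[0,0,255];cv2.imwrite(f"pics/m_{t}.png",cv2.resize(m[r0-5:r1+5,c0:c1,::-1],None,fx=3.5,fy=3.5,interpolation=cv2.INTER_NEAREST))
E
python3 -c "
import cv2,numpy as np
a=cv2.imread('pics/m_top0.png');b=cv2.imread('pics/m_w1.png');w=max(a.shape[1],b.shape[1])
p=lambda i:cv2.copyMakeBorder(i,0,0,0,w-i.shape[1],0)
cv2.imwrite('pics/m.png',np.vstack([p(a),p(b)]))"
```

```text
top0 900 251
 dx/dy 0.08546909793882516 yaw -4.885146397076273 x at y=.0765 0.5727437303322945 z 0.08996799853997423 yrange [-0.02628885  0.17765635]
 plane slopes [-0.03354264  0.00388982  0.10867932]
 x spread [-10.14348737  23.18133864]
 red x [0.55299183 0.56182835 0.57151036] y [0.05545192 0.07664664 0.09799803] z [0.09855415 0.1153972  0.11985173]
w1 2239 621
 dx/dy 0.09510496100596848 yaw -5.4327724730086215 x at y=.0765 0.567825111213179 z 0.08941284435699742 yrange [-0.02711762  0.15493256]
 plane slopes [ 0.12074674 -0.00860709  0.02143942]
 x spread [-7.28297095 17.8080228 ]
 red x [0.54938253 0.55432542 0.56075798] y [0.05641537 0.07705991 0.09836582] z [0.10484815 0.11638792 0.11883538]
```

View pics/m.png

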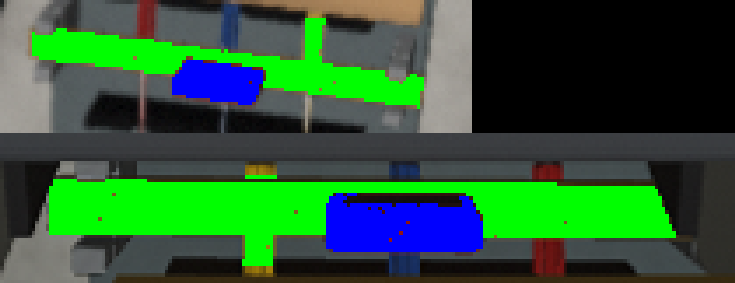

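```bash
python3 - <<'E'
from h import *
for t,(r0,r1,c0,c1) in dict(top0=(240,268,165,300),w1=(345,378,215,425)).items():
    cal,im,d=load(t);vv,uu=np.mgrid[0:480,0:640];P=unproj(cal,uu,vv,d)
    hs=cv2.cvtColor(im,cv2.COLOR_RGB2HSV);box=(vv>=r0)&(vv<r1)&(uu>=c0)&(uu<c1)
    b=box&(hs[...,0]>10)&(hs[...,0]<24)&(hs[...,1]>110)&(hs[...,2]>60)&(P[...,2]>.075)&(P[...,2]<.11)&((P[...,1]<.02)|(P[...,1]>.1))
    q=P[b]
    th=np.radians(5.3);rx=(q[:,0]-.5)*np.cos(th)-(q[:,1]-.077)*np.sin(th)
    for nm,s in (("R",q[:,1]<.02),("L",q[:,1]>.1)):
        c=np.polyfit(rx[s],q[s][:,2],1)
        print(t,nm,s.sum(),"rx",np.percentile(rx[s],[2,50,98])+.5,"z",np.median(q[s][:,2]),c[0])
E
```

```text
top0 R 214 rx [0.56217543 0.56970173 0.5779349 ] z 0.09001514007117323 0.18958892710643238
top0 L 368 rx [0.56340695 0.57106988 0.57943249] z 0.0897903799998549 0.11848131192709599
w1 R 708 rx [0.56003265 0.56667597 0.57368434] z 0.0896973676845507 0.4458352623084528
w1 L 814 rx [0.56100815 0.56795555 0.57492597] z 0.0898413235095718 0.44016879422360994
```

Emit:
{"api": "carry_out", "payload": {"linear": [[40, 1, -30], [80, 3, -60], [112.6, 4, -91], [121, 3.2, -109], [129.5, 2.3, -127.1], [129.5, 2.3, -127.1], [129.5, 2.3, -127.1]], "yaw": [-0.3, -0.3, -0.3, -0.3, -0.3, -0.3, -0.3]}}

```text
time: 3.58
ee_pos: [0.5443, 0.079, 0.1201]
ee_rot: [-0.0, 0.048, 0.999, 0.0]
force: [0.0, 0.5, 0.0]
width: 0.0687
```

```bash
python3 - <<'E'
from h import *
for n in ["wrist","side"]:
    cal,im,d=shot(n,n[0]+"2")
s=ctrl.state();print(s["ee_pos"],s["force"])
a=cv2.imread("pics/w2.png")[240:400,120:520];a=cv2.resize(a,None,fx=2,fy=2,interpolation=cv2.INTER_CUBIC)
b=cv2.imread("pics/s2.png")[130:310,170:370];b=cv2.resize(b,None,fx=1.4,fy=1.4,interpolation=cv2.INTER_CUBIC)
cv2.imwrite("pics/v2.png",np.vstack([a,cv2.copyMakeBorder(b,0,0,0,800-b.shape[1],0)]))
E
```

```text
[0.54469782 0.07854192 0.12060824] [0.75925603 0.1466198  0.25460721]
```

View pics/v2.png

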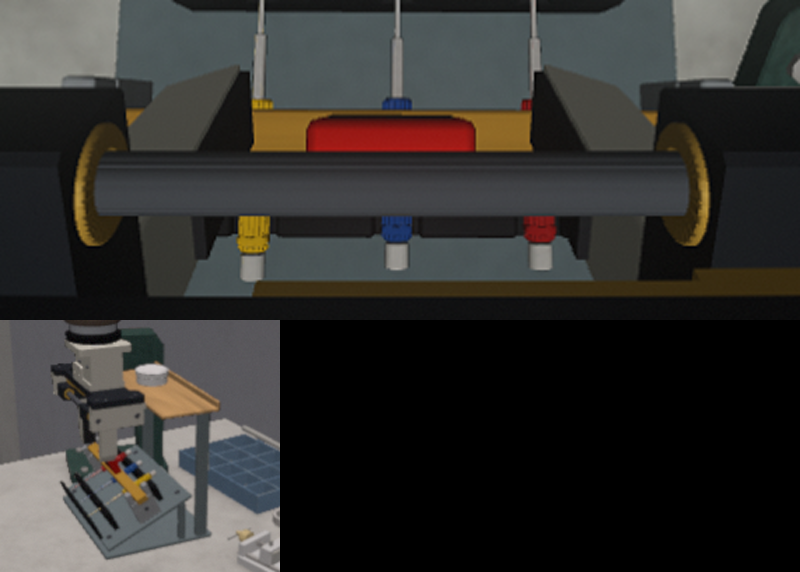

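```bash
python3 - <<'E'
from h import *
cal,im,d=load("w2")
for n,(u,v) in dict(bfront=(318,290),bfer=(318,284),bferfront=(318,260),bend=(318,373),bcol=(318,358),yfr=(251,291),yend=(246,378),rend=(390,372),rfer=(387,284),barT=(270,303),barT2=(350,303),blk=(318,305),shelf=(300,383),shelf2=(420,383),shelf3=(490,379),railf=(290,243)).items():
    dd=d[v-1:v+2,u-1:u+2];print(n,np.round(unproj(cal,u,v,np.median(dd)),4),round(float(np.ptp(dd)),3))
E
```

```text
bfront [0.564  0.0785 0.0732] 0.002
bfer [0.5616 0.0788 0.0694] 0.002
bferfront [0.5477 0.0802 0.0628] 0.23
bend [0.6097 0.074  0.0945] 0.002
bcol [0.6011 0.0749 0.0915] 0.002
yfr [0.5607 0.036  0.0731] 0.002
yend [0.6082 0.0297 0.0955] 0.001
rend [0.6133 0.1182 0.0945] 0.002
rfer [0.5413 0.1135 0.1228] 0.061
barT [0.5628 0.0498 0.0882] 0.002
barT2 [0.5538 0.0957 0.1145] 0.002
blk [0.5525 0.0792 0.1162] 0.001
shelf [0.5215 0.0774 0.2129] 0.002
shelf2 [0.5244 0.1039 0.2126] 0.003
shelf3 [0.5261 0.1201 0.2112] 0.002
railf [0.5406 0.0612 0.0422] 0.012
```

Emit:
{"api": "carry_out", "payload": {"linear": [[4, -0.4, -9], [8, -0.8, -18], [12.6, -1.2, -27.2], [12.6, -1.2, -27.2], [12.6, -1.2, -27.2]], "yaw": [0, 0, 0, 0, 0]}}

```text
time: 4.3
ee_pos: [0.557, 0.0766, 0.0922]
ee_rot: [-0.0, 0.049, 0.999, -0.0]
force: [0.8, -0.4, -0.1]
width: 0.0689
```

Emit:
{"api": "carry_out", "payload": {"linear": [[0, 0, 0], [0, 0, 0], [0, 0, 0], [0, 0, 0], [0, 0, 0]], "yaw": [0, 0, 0, 0, 0], "jaw": 0.3, "grip_force": 30}}

```text
time: 4.92
ee_pos: [0.5571, 0.0766, 0.0926]
ee_rot: [0.0, 0.049, 0.999, 0.0]
force: [-0.2, -0.9, 1.6]
width: 0.044
```

Emit:
{"api": "carry_out", "payload": {"linear": [[-1.7, 0.2, 3.6], [-3.4, 0.3, 7.2], [-5.1, 0.5, 10.9], [-6.8, 0.7, 14.5], [-8.4, 0.8, 18.1], [-10.1, 1, 21.7], [-12.6, 1.2, 27.2], [-12.6, 1.2, 27.2]], "yaw": [0, 0, 0, 0, 0, 0, 0, 0]}}

```text
time: 5.92
ee_pos: [0.5447, 0.0779, 0.1202]
ee_rot: [0.0, 0.049, 0.999, 0.0]
force: [0.3, -1.0, -0.0]
width: 0.0436
```

```bash
python3 - <<'E'
from h import *
for n in ["wrist","side"]:
    cal,im,d=shot(n,n[0]+"3")
a=cv2.imread("pics/w3.png")[240:400,120:520];a=cv2.resize(a,None,fx=2,fy=2,interpolation=cv2.INTER_CUBIC)
b=cv2.imread("pics/s3.png")[130:310,170:370];b=cv2.resize(b,None,fx=1.5,fy=1.5,interpolation=cv2.INTER_CUBIC)
cv2.imwrite("pics/v3.png",np.vstack([a,cv2.copyMakeBorder(b,0,0,0,800-b.shape[1],0)]))
E
```

```text
(no output)
```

View pics/v3.png

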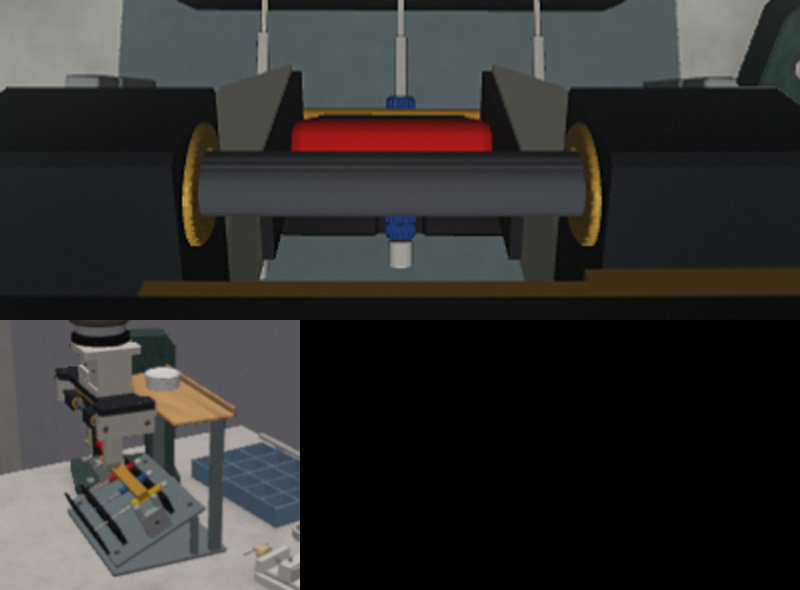

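Emit:
{"api": "carry_out", "payload": {"linear": [[-10, 1, 22], [-20, 2, 45], [-30, 0, 60], [-30, -35, 60], [-28, -80, 60], [-26, -125, 60], [-22, -170, 60], [-20, -215, 50], [-16, -260, 25], [-13, -300, -10], [-12.7, -322, -45], [-12.7, -322, -75], [-12.7, -322, -85], [-12.7, -322, -85], [-12.7, -322, -85]], "yaw": [0, 0, 0, 0, -0.5, -1, -1.5, -1.7, -1.7, -1.7, -1.7, -1.7, -1.7, -1.7, -1.7]}}

```text
time: 7.9
ee_pos: [0.5329, -0.2442, 0.036]
ee_rot: [0.001, 0.063, 0.998, -0.0]
force: [0.4, 0.2, -0.6]
width: 0.0433
```

```bash
python3 - <<'E'
from h import *
for n in ["top","side"]:
    cal,im,d=shot(n,n[0]+"4")
a=cv2.imread("pics/t4.png")[170:390,140:480];a=cv2.resize(a,None,fx=2,fy=2,interpolation=cv2.INTER_CUBIC)[:,:500]
a=cv2.imread("pics/t4.png")[170:390,280:480]
b=cv2.imread("pics/s4.png")[190:470,170:450]
a=cv2.resize(a,(int(200*600/220*.65),int(600*.65)));b=cv2.resize(b,(390,390))
cv2.imwrite("pics/v4.png",np.hstack([a,b]))
print(ctrl.state()["ee_pos"])
E
```

```text
[ 0.53294979 -0.24434109  0.03609728]
```

View pics/v4.png

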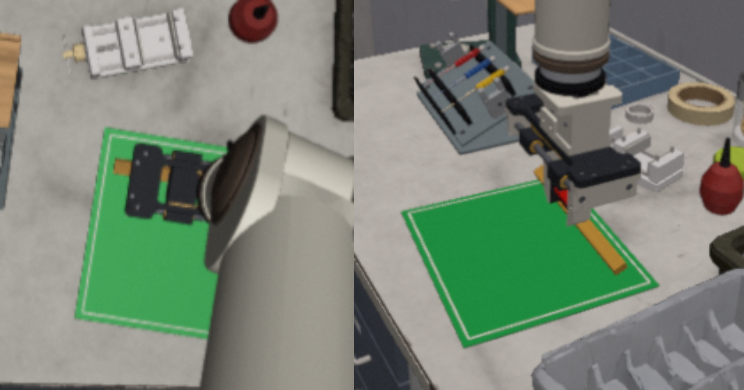

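Emit:
{"api": "carry_out", "payload": {"linear": [[0, 0, -6], [0, 0, -12], [0, 0, -15], [0, 0, -17], [0, 0, -17]], "yaw": [0, 0, 0, 0, 0]}}

```text
time: 8.62
ee_pos: [0.5315, -0.2441, 0.0185]
ee_rot: [-0.0, 0.064, 0.998, 0.0]
force: [-4.3, 2.1, 8.8]
width: 0.0433
```

Emit:
{"api": "carry_out", "payload": {"linear": [[0, 0, 0.5], [0, 0, 0.5], [0, 0, 0.5], [0, 0, 0.5]], "yaw": [0, 0, 0, 0], "jaw": 0.54}}

```text
time: 9.12
ee_pos: [0.5317, -0.2442, 0.018]
ee_rot: [-0.0, 0.064, 0.998, 0.0]
force: [0.2, -0.8, -0.1]
width: 0.0496
```

```bash
python3 - <<'E'
from h import *
for n in ["wrist","side"]:
    cal,im,d=shot(n,n[0]+"5")
a=cv2.imread("pics/w5.png")[200:440,120:520];a=cv2.resize(a,None,fx=1.2,fy=1.2)
b=cv2.imread("pics/s5.png")[220:400,220:420];b=cv2.resize(b,(320,288))
cv2.imwrite("pics/v5.png",np.hstack([a,b]))
E
```

```text
(no output)
```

View pics/v5.png

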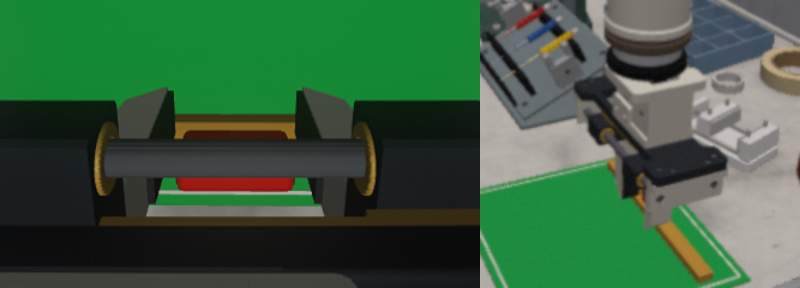

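Emit:
{"api": "carry_out", "payload": {"linear": [[0, 0, 8], [0, 0, 25], [0, 0, 55], [-5, 10, 100], [-10, 50, 132], [-12, 100, 132], [-12, 150, 132], [-12, 200, 132], [-12, 250, 132], [-12, 300, 132], [-12, 344, 132], [-12, 350, 132], [-12, 350, 132]], "yaw": [0, 0, 0, 0, 0, 0.5, 1, 1.5, 1.7, 1.7, 1.7, 1.7, 1.7], "jaw": 0.62}}

```text
time: 10.85
ee_pos: [0.5201, 0.1057, 0.151]
ee_rot: [0.001, 0.049, 0.999, -0.0]
force: [-0.1, 0.1, -0.5]
width: 0.0566
```

```bash
python3 - <<'E'
from h import *
for n in ["top","side","wrist"]:
    cal,im,d=shot(n,n[0]+"6")
print(ctrl.state()["ee_pos"])
a=cv2.imread("pics/w6.png")[220:400,120:520];a=cv2.resize(a,None,fx=2,fy=2,interpolation=cv2.INTER_CUBIC)
b=cv2.imread("pics/s6.png")[190:460,170:450];b=cv2.resize(b,(249,240))
c=cv2.imread("pics/t6.png")[170:390,280:480];c=cv2.resize(c,(218,240))
r=np.hstack([b,c]);cv2.imwrite("pics/v6.png",np.vstack([a,cv2.copyMakeBorder(r,0,0,0,800-r.shape[1],0)]))
E
```

```text
[0.52008045 0.10379198 0.15046603]
```

View pics/v6.png

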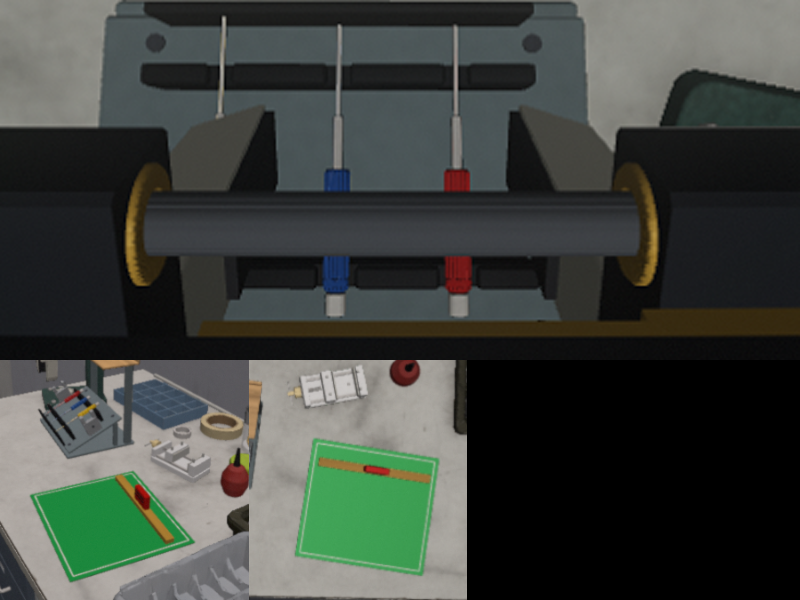

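```bash
python3 - <<'E'
from h import *
cal,im,d=load("w6")
for n,(x,y) in dict(b_fer_f=(338,120),b_fer=(338,160),b_fr=(337,174),b_fr2=(337,184),b_r=(336,270),b_cap=(335,310),r_fer_f=(457,120),r_fer=(457,160),r_fr=(457,174),r_fr2=(457,184),r_r=(458,270),r_cap=(459,310),b_sh=(340,60),r_sh=(456,60),railU=(400,268),plate=(400,150)).items():
    u=120+x/2;v=220+y/2
    dd=d[int(v)-1:int(v)+2,int(u)]
    print(n,np.round(unproj(cal,u,v,np.median(dd)),4),round(float(np.ptp(dd)),4))
cal,im,d=load("t6")
print("top")
c=cv2.resize(im[190:300,150:310],None,fx=5,fy=5,interpolation=cv2.INTER_CUBIC);cv2.imwrite("pics/t6c.png",c[:,:,::-1])
E
```

```text
b_fer_f [0.5482 0.0808 0.0633] 0.0002
b_fer [0.5617 0.0796 0.0694] 0.0017
b_fr [0.5651 0.0791 0.0738] 0.0004
b_fr2 [0.5682 0.0789 0.0758] 0.0013
b_r [0.5956 0.0762 0.0889] 0.0007
b_cap [0.6087 0.0746 0.0939] 0.0018
r_fer_f [0.5527 0.1255 0.0632] 0.0006
r_fer [0.5661 0.124  0.0694] 0.0013
r_fr [0.57   0.1234 0.0729] 0.0019
r_fr2 [0.5729 0.123  0.0752] 0.0007
r_r [0.6003 0.1201 0.0885] 0.0008
r_cap [0.6129 0.119  0.0943] 0.0017
b_sh [0.5282 0.0832 0.0521] 0.0007
r_sh [0.5327 0.1277 0.0518] 0.0014
railU [0.5996 0.0991 0.0852] 0.0002
plate [0.5728 0.1022 0.0425] 0.002
top
```

```bash
python3 - <<'E'
from h import *
for t in ["t6","s6","s5","top0"]:
    cal,im,d=load(t);vv,uu=np.mgrid[0:480,0:640];P=unproj(cal,uu,vv,d)
    k=(P[...,1]>0.175)&(P[...,1]<.26)&(P[...,2]>.1)&(P[...,0]<.63)&(P[...,0]>.5)&(d>0)
    q=P[k]; print(t,len(q))
    for x0 in np.arange(.5,.63,.01):
        w=q[(q[:,0]>=x0)&(q[:,0]<x0+.01)]
        if len(w)>2: print(x0.round(2),len(w),"y %.3f-%.3f z %.3f-%.3f"%(*np.percentile(w[:,1],[0,100]),*np.percentile(w[:,2],[0,100])))
E
```

```text
t6 1058
0.56 21 y 0.258-0.260 z 0.280-0.291
0.57 30 y 0.255-0.260 z 0.273-0.287
0.58 51 y 0.176-0.260 z 0.100-0.281
0.59 102 y 0.215-0.259 z 0.206-0.273
0.6 258 y 0.211-0.256 z 0.201-0.266
0.61 295 y 0.175-0.255 z 0.197-0.258
0.62 301 y 0.176-0.253 z 0.195-0.258
s6 279
0.5 36 y 0.175-0.200 z 0.237-0.262
0.51 17 y 0.177-0.199 z 0.237-0.262
0.52 3 y 0.189-0.260 z 0.262-0.318
0.6 5 y 0.206-0.208 z 0.229-0.256
0.61 91 y 0.204-0.225 z 0.207-0.256
0.62 126 y 0.199-0.241 z 0.206-0.257
s5 670
0.52 3 y 0.258-0.260 z 0.311-0.320
0.53 3 y 0.259-0.260 z 0.313-0.322
0.55 5 y 0.254-0.260 z 0.291-0.299
0.56 20 y 0.254-0.259 z 0.277-0.293
0.57 21 y 0.253-0.259 z 0.272-0.286
0.58 25 y 0.249-0.258 z 0.264-0.278
0.59 90 y 0.210-0.256 z 0.206-0.273
0.6 184 y 0.207-0.256 z 0.198-0.266
0.61 151 y 0.177-0.260 z 0.128-0.257
0.62 167 y 0.176-0.259 z 0.128-0.257
top0 1063
0.56 19 y 0.257-0.260 z 0.281-0.293
0.57 32 y 0.255-0.260 z 0.274-0.287
0.58 48 y 0.175-0.259 z 0.102-0.280
0.59 101 y 0.215-0.259 z 0.207-0.273
0.6 256 y 0.211-0.256 z 0.196-0.264
0.61 303 y 0.176-0.256 z 0.196-0.258
0.62 304 y 0.175-0.253 z 0.196-0.258
```

View pics/s6.png

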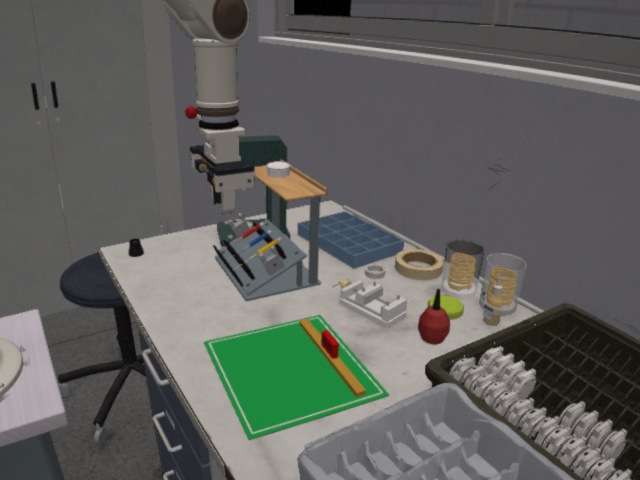

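Emit:
{"api": "carry_out", "payload": {"linear": [[2, 10, -10], [6, 20, -28], [12, 23.5, -47.5], [12, 23.5, -47.5], [12, 23.5, -47.5]], "yaw": [-0.3, -0.3, -0.3, -0.3, -0.3], "jaw": 0.2}}

```text
time: 11.62
ee_pos: [0.5315, 0.1294, 0.1021]
ee_rot: [-0.001, 0.052, 0.999, -0.0]
force: [-0.3, -0.1, -0.6]
width: 0.0187
```

```bash
python3 - <<'E'
from h import *
cal,im,d=shot("wrist","w7")
s=ctrl.state();print(s["ee_pos"],s["width"],s["force"])
a=im[200:400,160:480];cv2.imwrite("pics/w7c.png",cv2.resize(a,None,fx=2.5,fy=2.5,interpolation=cv2.INTER_CUBIC)[:,:,::-1])
E
```

```text
[0.53183756 0.12929863 0.10265333] 0.018797005808352724 [ 0.0521173  -0.39114214  0.47963166]
```

View pics/w7c.png

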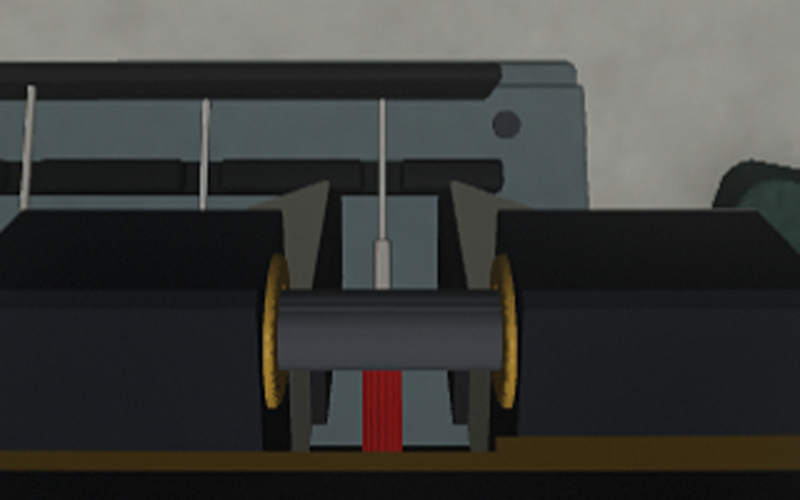

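Emit:
{"api": "carry_out", "payload": {"linear": [[4, -2, -9], [8, -2.5, -18], [13, -3, -27], [17, -3.5, -36], [21.5, -4, -45], [25.7, -4.3, -54], [25.7, -4.3, -54], [25.7, -4.3, -54]], "yaw": [0, 0, 0, 0, 0, 0, 0, 0]}}

```text
time: 12.68
ee_pos: [0.5574, 0.1251, 0.0486]
ee_rot: [-0.0, 0.052, 0.999, 0.0]
force: [0.7, 1.0, -0.3]
width: 0.0183
```

```bash
python3 - <<'E'
from h import *
cal,im,d=shot("wrist","w8")
s=ctrl.state();print(s["ee_pos"],s["width"],s["force"])
a=im[200:400,160:480];a=cv2.resize(a,None,fx=2,fy=2,interpolation=cv2.INTER_CUBIC)[:,:,::-1]
cal,im,d=shot("side","s8");b=cv2.resize(im[100:300,180:340],None,fx=1,fy=1)[:,:,::-1]
cv2.imwrite("pics/w8c.png",np.hstack([a,cv2.copyMakeBorder(b,0,200,0,0,0)]))
E
```

```text
[0.5575253  0.12509594 0.04886501] 0.01810277097736254 [-1.25661161  0.18929052  0.04083601]
```

View pics/w8c.png

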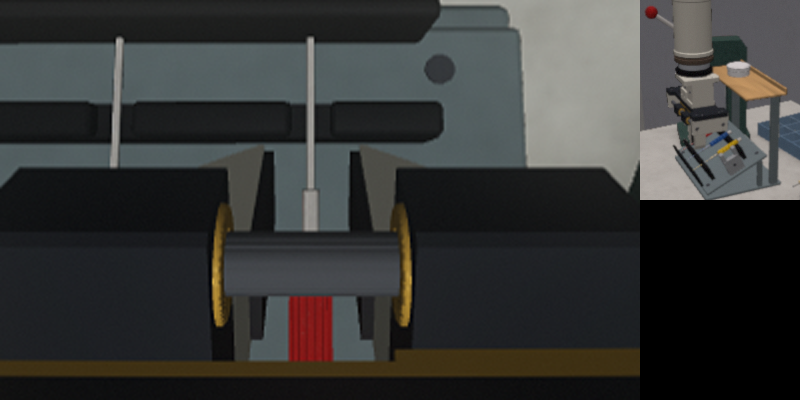

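Emit:
{"api": "carry_out", "payload": {"linear": [[0, 0, 0], [0, 0, 0], [0, 0, 0], [0, 0, 0]], "yaw": [0, 0, 0, 0], "jaw": 0, "grip_force": 35}}

```text
time: 13.28
ee_pos: [0.5576, 0.125, 0.0488]
ee_rot: [0.0, 0.052, 0.999, 0.0]
force: [-0.9, -0.3, 1.6]
width: 0.0023
```

```bash
python3 - <<'E'
from h import *
cal,im,d=shot("wrist","w9")
a=im[200:400,160:480];a=cv2.resize(a,None,fx=2.5,fy=2.5,interpolation=cv2.INTER_CUBIC)[:,:,::-1]
cv2.imwrite("pics/w9c.png",a)
print(ctrl.state()["width"])
E
```

```text
0.0023124559137070876
```

View pics/w9c.png

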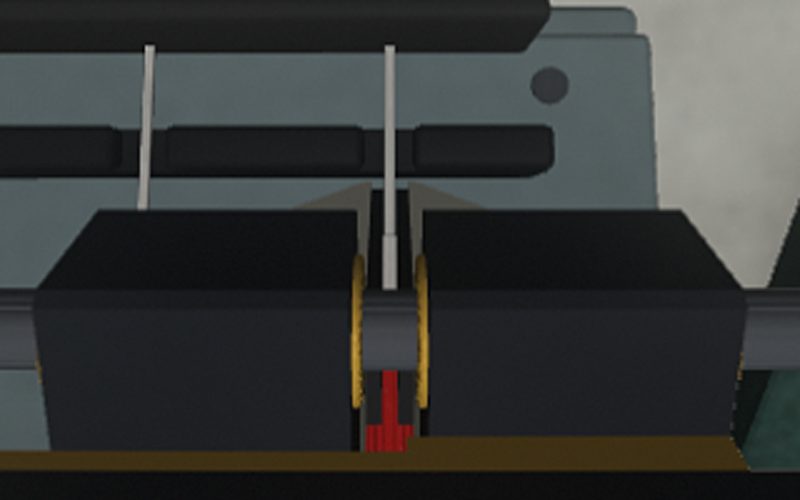

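Emit:
{"api": "carry_out", "payload": {"linear": [[-2, 0.2, 4.5], [-4.2, 0.4, 9.1], [-6.3, 0.6, 13.6], [-6.3, 0.6, 13.6]], "yaw": [0, 0, 0, 0]}}

```text
time: 13.82
ee_pos: [0.5514, 0.1257, 0.0628]
ee_rot: [0.0, 0.052, 0.999, 0.0]
force: [-0.0, -0.9, -0.4]
width: 0.0026
```

```bash
python3 - <<'E'
from h import *
cal,im,d=shot("wrist","w10")
a=im[200:400,160:480];a=cv2.resize(a,None,fx=1.5,fy=1.5,interpolation=cv2.INTER_CUBIC)[:,:,::-1]
cal,im,d=shot("side","s10");b=cv2.resize(im[190:300,200:320],(327,300))[:,:,::-1]
cv2.imwrite("pics/w10c.png",np.hstack([a[:300],b]))
print(ctrl.state()["width"])
E
```

```text
0.0024656306852334563
```

View pics/w10c.png

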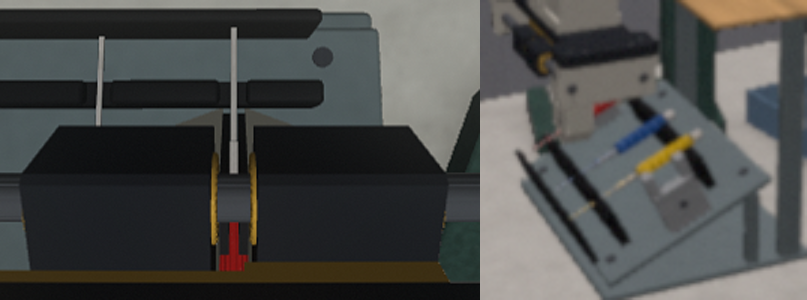

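Emit:
{"api": "carry_out", "payload": {"linear": [[-8, 0.8, 18], [-17, 1.6, 36], [-35, 1, 55], [-55, -20, 65], [-70, -60, 65], [-80, -105, 65], [-90, -150, 65], [-100, -195, 65], [-105, -240, 50], [-110, -280, 20], [-110.8, -310, -10], [-110.8, -317.6, -35], [-110.8, -317.6, -42], [-110.8, -317.6, -42]], "yaw": [0, 0, 0, 0, 0, 0, 0, 0, 0, 0, 0, 0, 0, 0]}}

```text
time: 15.68
ee_pos: [0.4403, -0.1912, 0.0201]
ee_rot: [-0.0, 0.051, 0.999, 0.0]
force: [-0.2, 0.3, 0.2]
width: 0.0022
```

```bash
python3 - <<'E'
from h import *
cal,im,d=shot("wrist","w11")
a=cv2.resize(im[120:440,120:520],(480,384))[:,:,::-1]
cal,im,d=shot("side","s11");b=cv2.resize(im[230:440,180:380],(320,336))[:,:,::-1]
cv2.imwrite("pics/v11.png",np.hstack([a,cv2.copyMakeBorder(b,0,48,0,0,0)]))
s=ctrl.state();print(s["width"],s["ee_pos"])
E
```

```text
0.0023513032623015567 [ 0.44122323 -0.1913893   0.02102999]
```

View pics/v11.png

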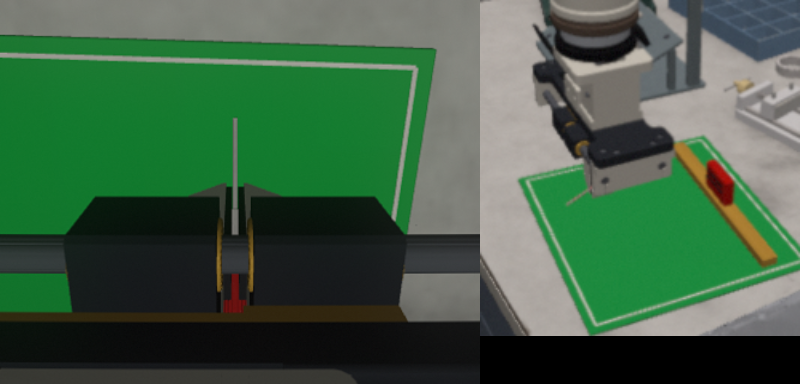

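Emit:
{"api": "carry_out", "payload": {"linear": [[0, 0, -6], [0, 0, -10], [0, 0, -12], [0, 0, -12]], "yaw": [0, 0, 0, 0]}}

```text
time: 16.27
ee_pos: [0.4404, -0.1919, 0.0081]
ee_rot: [-0.0, 0.052, 0.999, 0.0]
force: [-0.4, -0.1, -0.1]
width: 0.0027
```

Emit:
{"api": "carry_out", "payload": {"linear": [[0, 0, -1.5], [0, 0, -3.5], [0, 0, -3.5]], "yaw": [0, 0, 0], "grip_force": 8}}

```text
time: 16.65
ee_pos: [0.4409, -0.1922, 0.0048]
ee_rot: [0.0, 0.052, 0.999, -0.0]
force: [1.7, 0.0, 1.0]
width: 0.0036
```

```bash
python3 - <<'E'
from h import *
cal,im,d=shot("side","s12");b=cv2.resize(im[250:370,180:340],(800,600))[:,:,::-1]
cv2.imwrite("pics/v12.png",b)
E
```

```text
(no output)
```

View pics/v12.png

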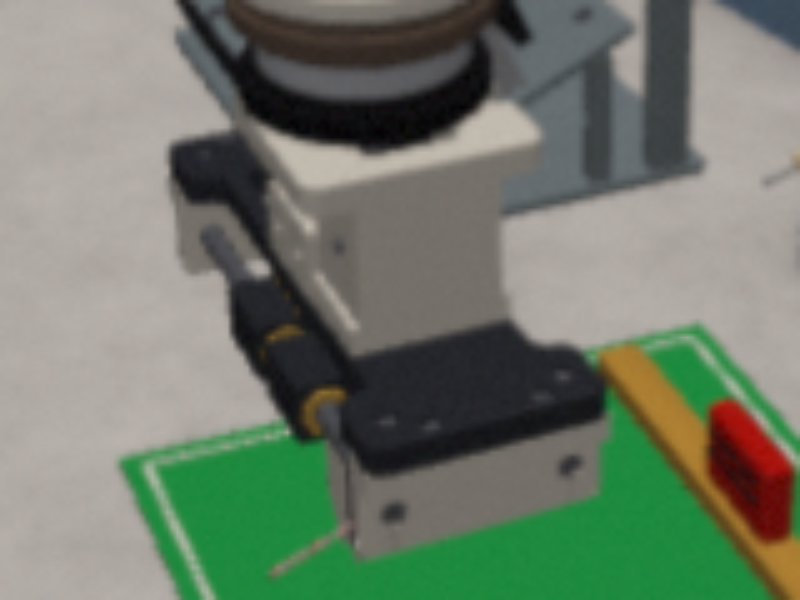

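Emit:
{"api": "carry_out", "payload": {"linear": [[0, 0, 0], [0, 0, 0], [0, 0, 0], [0, 0, 0]], "yaw": [0, 0, 0, 0], "jaw": 0.1}}

```text
time: 17.2
ee_pos: [0.4402, -0.192, 0.0046]
ee_rot: [-0.0, 0.052, 0.999, 0.0]
force: [-0.4, -0.5, -0.5]
width: 0.0093
```

Emit:
{"api": "carry_out", "payload": {"linear": [[0, 0, 0], [0, 0, 0], [0, 0, 0], [0, 0, 10], [0, 0, 30], [0, 0, 60]], "yaw": [0, 0, 0, 0, 0, 0], "jaw": 0.3}}

```text
time: 17.95
ee_pos: [0.4398, -0.1918, 0.0653]
ee_rot: [-0.001, 0.052, 0.999, 0.0]
force: [0.4, 0.0, -0.9]
width: 0.0277
```

```bash
python3 - <<'E'
from h import *
cal,im,d=shot("side","s13");b=cv2.resize(im[230:430,180:400],(440,400))[:,:,::-1]
cal,im,d=shot("wrist","w13");a=cv2.resize(im[120:440,120:520],(360,288))[:,:,::-1]
cv2.imwrite("pics/v13.png",np.hstack([b,cv2.copyMakeBorder(a,0,112,0,0,0)]))
E
```

```text
(no output)
```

View pics/v13.png

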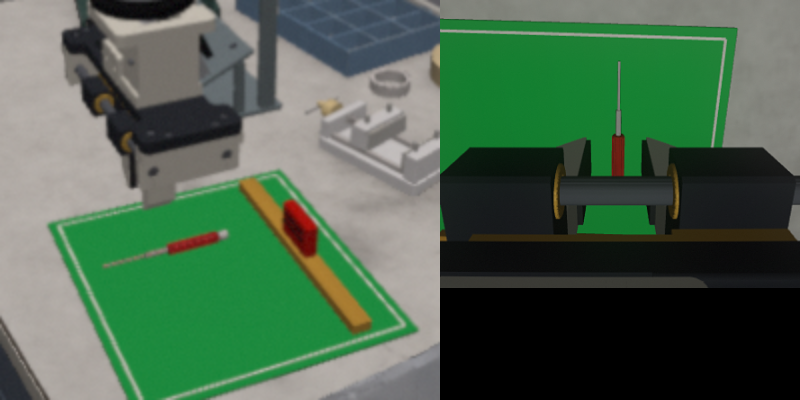

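Emit:
{"api": "carry_out", "payload": {"linear": [[0, 10, 40], [0, 40, 85], [5, 85, 95], [15, 130, 95], [30, 175, 95], [45, 220, 90], [65, 255, 75], [80, 274.8, 55], [87.2, 274.8, 38.5], [87.2, 274.8, 38.5], [87.2, 274.8, 38.5]], "yaw": [0, 0, 0, 0, 0, 0, 0, 0, 0, 0, 0], "jaw": 0.2}}

```text
time: 19.42
ee_pos: [0.5272, 0.0811, 0.1034]
ee_rot: [-0.0, 0.053, 0.999, -0.0]
force: [-0.2, -0.4, 0.3]
width: 0.0189
```

```bash
python3 - <<'E'
from h import *
cal,im,d=shot("wrist","w14")
s=ctrl.state();print(s["ee_pos"],s["width"],s["force"])
a=im[200:400,160:480];cv2.imwrite("pics/w14c.png",cv2.resize(a,None,fx=2.5,fy=2.5,interpolation=cv2.INTER_CUBIC)[:,:,::-1])
E
```

```text
[0.52750003 0.08137291 0.10374822] 0.01804645182948688 [-0.79434364 -0.54071247  0.93157558]
```

View pics/w14c.png

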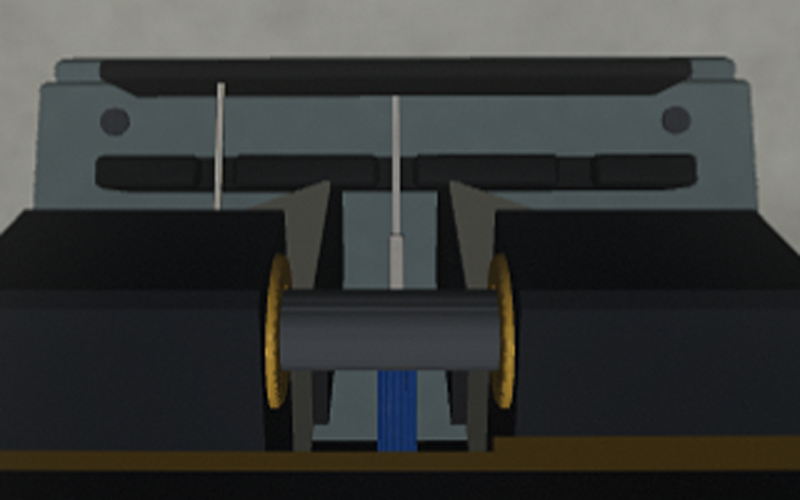

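Emit:
{"api": "carry_out", "payload": {"linear": [[4, 1, -9], [8, 0.7, -18], [13, 0.2, -27], [17, -0.2, -36], [21.5, -0.6, -45], [25.5, -1, -54.7], [25.5, -1, -54.7], [25.5, -1, -54.7]], "yaw": [0, 0, 0, 0, 0, 0, 0, 0]}}

```text
time: 20.48
ee_pos: [0.553, 0.0818, 0.0485]
ee_rot: [-0.0, 0.052, 0.999, 0.0]
force: [1.0, -0.0, 0.1]
width: 0.0189
```

Emit:
{"api": "carry_out", "payload": {"linear": [[0, 0, 0], [0, 0, 0], [0, 0, 0], [0, 0, 0]], "yaw": [0, 0, 0, 0], "jaw": 0, "grip_force": 35}}

```text
time: 20.98
ee_pos: [0.5533, 0.0818, 0.0488]
ee_rot: [0.0, 0.052, 0.999, 0.0]
force: [-0.6, 0.1, 1.1]
width: 0.0025
```

Emit:
{"api": "carry_out", "payload": {"linear": [[-2, 0.2, 4.5], [-4.2, 0.4, 9.1], [-6.3, 0.6, 13.6], [-6.3, 0.6, 13.6]], "yaw": [0, 0, 0, 0]}}

```text
time: 21.48
ee_pos: [0.547, 0.0825, 0.0627]
ee_rot: [0.0, 0.052, 0.999, 0.0]
force: [0.1, 0.6, -0.4]
width: 0.0023
```

```bash
python3 - <<'E'
from h import *
cal,im,d=shot("wrist","w15")
a=im[200:400,160:480];a=cv2.resize(a,None,fx=1.5,fy=1.5,interpolation=cv2.INTER_CUBIC)[:,:,::-1]
cal,im,d=shot("side","s15");b=cv2.resize(im[190:300,200:320],(310,300))[:,:,::-1]
cv2.imwrite("pics/v15.png",np.hstack([a[:300],b]))
print(ctrl.state()["width"],ctrl.state()["ee_pos"])
E
```

```text
0.0025081104404265945 [0.54687212 0.08239133 0.0622756 ]
```

View pics/v15.png

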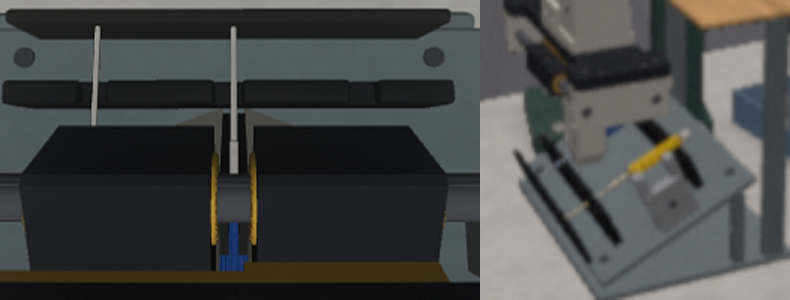

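Emit:
{"api": "carry_out", "payload": {"linear": [[-8, 0.8, 18], [-17, 1.6, 36], [-35, 1, 55], [-55, -20, 65], [-70, -60, 65], [-80, -105, 65], [-90, -150, 65], [-100, -195, 65], [-108, -240, 65], [-115, -285, 50], [-117, -325, 20], [-117, -350, -10], [-117, -354, -35], [-117, -354, -42], [-117, -354, -42]], "yaw": [0, 0, 0, 0, 0, 0, 0, 0, 0, 0, 0, 0, 0, 0, 0]}}

```text
time: 23.45
ee_pos: [0.4297, -0.2709, 0.02]
ee_rot: [-0.0, 0.051, 0.999, 0.0]
force: [0.7, 0.2, 0.1]
width: 0.0022
```

Emit:
{"api": "carry_out", "payload": {"linear": [[0, 0, -6], [0, 0, -10], [0, 0, -12], [0, 0, -14], [0, 0, -15.5], [0, 0, -15.5]], "yaw": [0, 0, 0, 0, 0, 0], "grip_force": 10}}

```text
time: 24.2
ee_pos: [0.4305, -0.2719, 0.0049]
ee_rot: [0.001, 0.052, 0.999, -0.0]
force: [1.1, 0.3, 2.1]
width: 0.0031
```

```bash
python3 - <<'E'
from h import *
cal,im,d=shot("side","s16");b=cv2.resize(im[240:440,180:400],(440,400))[:,:,::-1]
cal,im,d=shot("wrist","w16");a=cv2.resize(im[120:440,120:520],(360,288))[:,:,::-1]
cv2.imwrite("pics/v16.png",np.hstack([b,cv2.copyMakeBorder(a,0,112,0,0,0)]))
E
```

```text
(no output)
```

View pics/v16.png

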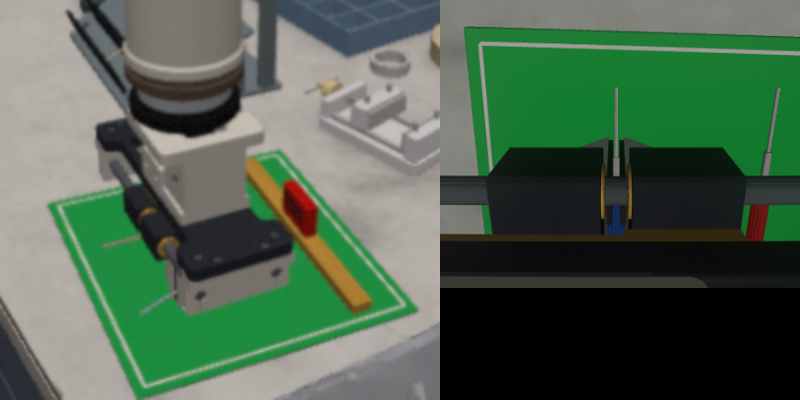

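Emit:
{"api": "carry_out", "payload": {"linear": [[0, 0, 0], [0, 0, 0], [0, 0, 0], [0, 0, 0]], "yaw": [0, 0, 0, 0], "jaw": 0.1}}

```text
time: 24.8
ee_pos: [0.4295, -0.2716, 0.0045]
ee_rot: [-0.0, 0.052, 0.999, 0.0]
force: [-0.4, -0.0, -0.5]
width: 0.009
```

Emit:
{"api": "carry_out", "payload": {"linear": [[0, 0, 0], [0, 0, 0], [0, 0, 0], [0, 0, 10], [0, 0, 30], [0, 0, 70], [0, 0, 120], [-10, 20, 150], [-20, 60, 180], [-30, 110, 200], [-40, 160, 200], [-45, 210, 200], [-45, 210, 200]], "yaw": [0, 0, 0, 0, 0, 0, 0, 0, 0, 0, 0, 0, 0], "jaw": 0.3}}

```text
time: 26.42
ee_pos: [0.3843, -0.0585, 0.2054]
ee_rot: [0.001, 0.048, 0.999, 0.0]
force: [-0.5, -0.2, -0.2]
width: 0.0277
```

```bash
python3 - <<'E'
from h import *
cal,im,d=shot("side","s17");b=cv2.resize(im[130:430,180:480],(400,400))[:,:,::-1]
cal,im,d=shot("top","t17");a=cv2.resize(im[160:390,140:480],(400,271))[:,:,::-1]
cv2.imwrite("pics/v17.png",np.hstack([b,cv2.copyMakeBorder(a,0,129,0,0,0)]))
c0,i0,d0=load("top0"); dif=np.abs(i0.astype(int)-im).sum(2)[150:230,150:440]
print("tin/blower diff", dif[190-150:215-150,185-150:215-150].max(), dif[165-150:200-150,405-150:440-150].max())
for t in ["tin","air_blower","yellow_grip","red_grip","blue_grip"]:
    print(t,[(np.round(x["rect"],1).tolist(),round(x["score"],2)) for x in cams.spot_in(t,"top")[:2]])
E
```

```text
tin/blower diff 25 27
tin [([199.6, 201.8, 25.6, 34.4], 0.93)]
air_blower []
yellow_grip [([255.2, 255.3, 4.9, 28.7], 0.73)]
red_grip [([370.2, 307.5, 6.8, 23.4], 0.49)]
blue_grip [([410.4, 311.1, 7.2, 32.0], 0.74)]
```

View pics/v17.png

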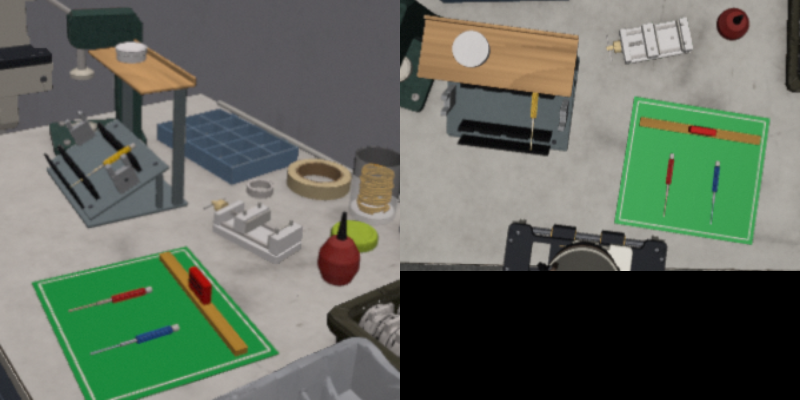

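All three pieces lie flat on the mat. Yellow is still in its notches, and the tin and blower look the same as at the start.

```bash
python3 -c "
from station import ctrl
s=ctrl.state();print(s['time'],s['force']);print(ctrl.sign_off())"
```

```text
26.775 [-0.01480526 -0.1146975  -0.73615644]
the job is handed in; nothing more can be done
None
```

The job is done and handed in at 26.8 s of the 72 s allowed. The bar was lifted square to the slope out of its brackets and laid on the mat. The red and then the blue screwdriver followed, both laid flat on the mat.

- **How the screwdrivers were held:** the moves can't tilt the tool, so it stayed vertical. I gripped each screwdriver on the steel just in front of its handle, to keep clear of the shelf, instead of at the balance point.
- **Last pictures (top and side):** the bar and both screwdrivers lie flat inside the mat's border. The yellow screwdriver is in its notches. Around the tin and the blower, the top picture matches the first one.
- **Forces:** the highest reading after a move was about 10 N, when the bar touched the mat. I did not look at forces during the moves.
- **Disagreements:** the top and wrist cameras differed by 2–3 mm in the rack's position. The fingers read about 2.3 mm on the roughly 4 mm steel at full grip, but the pictures showed both screwdrivers held. In the last picture the detector did not report the blower, though it is plainly there.

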